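# Put the sampling kit back into its foam nests

## Task

Put the sampling kit away: set the large brass weight, the small brass weight, the steel cutting ring and the tape measure each into the foam nest whose cut-out matches it in shape and size. Each must stand upright, flat on the floor of its own cut-out, and be let go. Leave the steel cone standing where it is.

Things in the scene. Friction and masses are not known exactly. Their poses are not given: they have to be found in the camera images.
- large_weight_center (a point): Large brass weight, loose, upright: a round body 38 mm in diameter and 38 mm high with a round knob 23 mm across above it, 52 mm high in all, about 0.5 kg. The point is its centre, 26 mm above its underside; z is up.
- small_weight_center (a point): Small brass weight, loose, upright, same form: a round body 29 mm in diameter and 28 mm high with a knob 17 mm across above it, 38 mm high in all, about 0.2 kg. The point is its centre, 19 mm above its underside; z is up.
- cutting_ring_center (a point): Steel cutting ring, loose, lying flat: an open ring 50 mm in outer diameter, 20 mm high, about 75 g. The point is its centre (in the empty middle), 10 mm above its underside; z is up.
- tape_measure_center (a point): Yellow tape measure, loose, standing on its narrow edge: 32 mm thick (x), 72 mm long (y), 66 mm high (z). The point is its centre, 33 mm above its underside.
- nest_large_weight_floor (a point): Dark foam nest fixed on the worktop, 10 mm high, 78 x 78 mm, with the middle-sized of the three round cut-outs, 52 mm in diameter: the large weight's place. The point is the centre of the cut-out's floor, 3 mm above the worktop; the foam round it rises 7 mm higher, its edge bevelled by 2.5 mm. 
- nest_small_weight_floor (a point): Dark foam nest fixed on the worktop, 10 mm high, 78 x 78 mm, with the smallest round cut-out, 42 mm in diameter: the small weight's place. The point is the centre of the cut-out's floor, 3 mm above the worktop; the foam round it rises 7 mm higher, its edge bevelled by 2.5 mm. 
- nest_ring_floor (a point): Dark foam nest fixed on the worktop, 10 mm high, 78 x 78 mm, with the widest round cut-out, 64 mm in diameter: the cutting ring's place. The point is the centre of the cut-out's floor, 3 mm above the worktop; the foam round it rises 7 mm higher, its edge bevelled by 2.5 mm. 
- nest_tape_floor (a point): Dark foam nest fixed on the worktop, 10 mm high, 62 mm (x) by 102 mm (y), with a rectangular cut-out 45 mm (x) by 86 mm (y): the tape measure's place, thickness along x and length along y, either way round. The point is the centre of the cut-out's floor, 3 mm above the worktop; the foam round it rises 7 mm higher, its edge bevelled by 2.5 mm. 
- cone_center (a point): Bystander: a steel cone standing point up on its flange, 30 mm in diameter and 40 mm high, loose. The point is half-way up. It stays where it is.

How it is judged:
By the outcome, as a careful person would: the job done as asked, in the order asked, and still so for the second after the job is handed in, with the robot touching nothing.
It also fails if it takes over 90 s, if anything falls off the work surface, if the arm or the gripper's body presses on something with over 40 N, if the wrist force passes 120 N, or if a joint passes its speed limit or range.

## Robot

A 7-joint arm with a two-finger parallel gripper is mounted at the origin on a cart in front of the work surface, level with it; the furniture and walls round the work are solid. World frame = base frame: x ahead of the robot, y to its left, z up, the work surface at z = 0. Lengths are in m, angles in rad, forces in N, time in s.
With the tool pointing down it reaches from about 0.35 to 0.9 m from the base axis. Payload 8.1 kg.
Tool frame: the origin (TCP) lies at the very end of the fingers, on their centre line; the grasp point (between the pads) lies 19 mm behind it (r.grip_point_offset is the distance from the TCP to the grasp point, in m); y points along the fingers, x is the direction in which the jaws open and shut, and the axes are right-handed (so a half turn about y gives the same grasp; the last joint's range is limited). The gripper opens to 85 mm and grips with 20 to 120 N. Pads are 22 mm wide; open, the fingers measure 114 mm over their backs; the gripper's body (76 mm by 85 mm) begins 54 mm behind the grasp point. The pads swing forward as they close: fully open they stand 13 mm farther back than shut.
Start: joints at [-1.254, 0.434, 0.025, 1.573, -0.012, 1.134, -0.075], TCP at [0.255, 0.571, 0.231] pointing down, gripper open.
Joint ranges: [-2.62, 2.62], [-0.44, 2.09], [-1.27, 1.32], [0.08, 2.57], [-1.32, 4.46], [0.12, 2], [-2.74, 2.74]. Speed limits (rad/s): [2.22, 2.22, 3.01, 3.01, 3.14, 3.14, 3.14].

## Interface

Orientations are given as [roll, pitch, yaw] about the fixed x, y, z axes, in that order (R = Rz(yaw) Ry(pitch) Rx(roll)).
In Python, from station import r gives the robot as it stands. Calls block until the motion is done:
- r.movep(position, orientation): joint-space move of the TCP to a pose.
- r.move_linear(position, ori=None, vel=0.15, max_force=None): straight line of the TCP; ori=None keeps the orientation; vel is the mean speed in m/s. With max_force (N) it stops when the force on the tool has changed by that much, and returns True; else False.
- r.movej(angles): joint-space move.
- r.grip(opening, force=None): finger opening in m; force is the grip in N (None keeps the last); returns when the fingers have stopped.
- r.pause(seconds).
- r.ik(position, orientation): joint angles nearest the present ones, or None.
- r.camera(name): name is "side" or "top" or "wrist"; returns (picture, depth): 384x512x3 uint8, red, green, blue; 384x512 float32, m along the optical axis (not along the pixel's ray), 0 where there is no reading.
- r.camera_params(name): a dict with "intrinsics" (3x3 intrinsics, pixels), "view" (4x4, takes a point from world to camera coordinates). Camera axes: x right, y down, z forward; pixel columns grow to the right and rows downward; lengths in m; the calibration is good to about 2 mm. A picture is of the moment at which its call begins: read the wrist's pose just before it. camera_params takes no time and is no camera call; for the wrist camera it gives the pose at the moment of the call.
A pose or a line that the arm cannot do raises r.Unreachable and nothing moves.
- r.close_job(): hands the job in, once; it reports no verdict.
Readings, each from a call of its own:
- r.get_time(): time.
- r.get_joint_positions(): joint angles.
- r.get_dq(): joint speeds.
- r.get_tau(): joint torques, N m.
- r.get_eef_pos(): TCP position.
- r.get_eef_rot(): TCP orientation.
- r.get_wrist_force(): force on the tool from outside, world axes, zero at the start.
- r.get_torque(): the same for the moment, N m.
- r.get_grip_width(): finger opening in m.
Only numpy, scipy, OpenCV 4.12 (cv2) and the standard library are available. Lean on these libraries where they do the work, as an engineer would, in place of code of your own. Each camera call takes 0.05 s, during which the arm holds its last target. There are 200 camera calls.

## Working session

There is one attempt and no reset: what is moved stays moved. The work goes in short steps, each a Python script; the robot and the scene stay as the last script left them, time stands still between calls to the robot, and variables do not carry over. Pictures are saved under pics/ and viewed, about 12 in all and at most 16, crops included, and the job is handed in when it is done.

```bash
mkdir -p pics; python3 - <<'E'
from station import r
import cv2,numpy as np
for n in("top","side"):
    p,d=r.camera(n);cv2.imwrite(f"pics/{n}0.png",p[:,:,::-1]);np.savez(f"{n}0.npz",p=p,d=d)
    c=r.camera_params(n);print(n,c["intrinsics"],np.linalg.inv(c["view"]).round(3))
print(r.get_time(),r.get_eef_rot())
E
```

```text
top [[425.72631083   0.         258.73575106]
 [  0.         425.72631083 193.50514295]
 [  0.           0.           1.        ]] [[ 0.086 -0.97   0.229  0.318]
 [-0.996 -0.084  0.015  0.257]
 [ 0.005 -0.229 -0.973  0.878]
 [ 0.     0.     0.     1.   ]]
side [[487.51725113   0.         256.16626891]
 [  0.         487.51725113 187.02298469]
 [  0.           0.           1.        ]] [[ 0.79  -0.372  0.488  0.035]
 [-0.613 -0.454  0.646 -0.358]
 [-0.018 -0.809 -0.587  0.624]
 [ 0.     0.     0.     1.   ]]
0.1 [-1.57093468e+00  1.46891430e-03  1.15087015e+00]
```

View pics/top0.png

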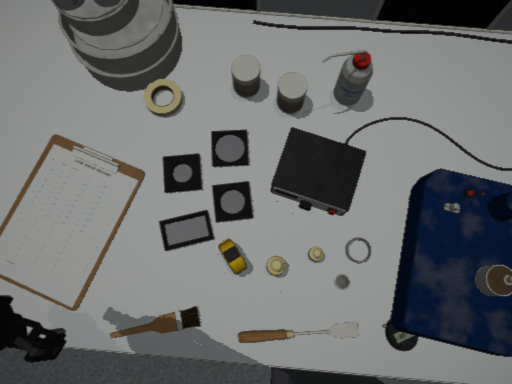

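View pics/side0.png

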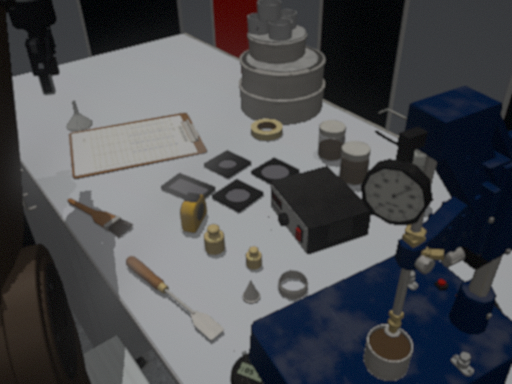

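The top view shows the tape at (232,256), large weight at (277,265), small weight at (316,254), ring at (358,250) and cone at (342,282). The nests are at (182,173), (230,148), (232,201) and, rectangular, (187,230). Next I'll measure them.

```bash
cat > h.py <<'E'
from station import r
import cv2,numpy as np
def ray(c,uv,z):
    """cast pixel onto plane z"""
    T=np.linalg.inv(c["view"]);K=c["intrinsics"]
    d=T[:3,:3]@np.linalg.inv(K)@np.array([uv[0],uv[1],1.]);o=T[:3,3]
    return o+d*(z-o[2])/d[2]
def rect(c,p,x0,x1,y0,y1,z,s=1000):
    """image rectified on plane z, s px/m; pixel (i,j)-> x=x0+i/s.. rows=x, cols=y"""
    P=c["intrinsics"]@c["view"][:3]
    H=P[:,[0,1]]; H=np.c_[H,P[:,2]*z+P[:,3]]
    A=np.array([[0,1/s,x0],[1/s,0,y0],[0,0,1.]])
    return cv2.warpPerspective(p,H@A,(int((y1-y0)*s),int((x1-x0)*s)),flags=cv2.INTER_LINEAR|cv2.WARP_INVERSE_MAP)
E
python3 - <<'E'
from h import *
p=np.load("top0.npz")["p"];d=np.load("top0.npz")["d"];c=r.camera_params("top")
hsv=cv2.cvtColor(p,cv2.COLOR_RGB2HSV);g=hsv[:,:,2]
# nests: dark blobs' holes
dark=(g<60).astype(np.uint8)
cs,h=cv2.findContours(dark,cv2.RETR_CCOMP,cv2.CHAIN_APPROX_NONE)
for i,k in enumerate(cs):
    if h[0][i][3]>=0 and cv2.contourArea(k)>120:
        w=np.array([ray(c,q[0],.003)[:2] for q in k],np.float32)
        m=cv2.moments(w); 
        print("hole",k.mean((0,1)).round(1),"ctr",np.round([m['m10']/m['m00'],m['m01']/m['m00']],4),"dia",round(2*np.sqrt(m['m00']/np.pi),4),"rect",cv2.minAreaRect(w))
        K=cs[h[0][i][3]];w=np.array([ray(c,q[0],.010)[:2] for q in K],np.float32);print("   outer",cv2.minAreaRect(w))
col=((hsv[:,:,1]>70)&(hsv[:,:,0]<40)&(hsv[:,:,0]>10)).astype(np.uint8)
cs,_=cv2.findContours(col,cv2.RETR_EXTERNAL,cv2.CHAIN_APPROX_NONE)
for k in cs:
    if cv2.contourArea(k)>60: print("col",cv2.minAreaRect(k))
V=np.linalg.inv(c["view"])
for n,u,v in [("tape",232,256),("L",277,265),("S",316,254),("ring",358,250),("cone",342,282)]:
    W=[];s=20
    vv,uu=np.mgrid[v-s:v+s,u-s:u+s];dd=d[vv,uu]
    X=np.stack([(uu-c["intrinsics"][0,2])/c["intrinsics"][0,0]*dd,(vv-c["intrinsics"][1,2])/c["intrinsics"][1,1]*dd,dd],-1).reshape(-1,3)
    X=X@V[:3,:3].T+V[:3,3];X=X[(dd.ravel()>0)]
    for lo,hi in((.008,.03),(.03,.08)):
        m=X[(X[:,2]>lo)&(X[:,2]<hi)]
        if len(m)>5:print(n,lo,len(m),m.min(0).round(3),m.max(0).round(3),np.median(m,0).round(3))
cv2.imwrite("pics/c1.png",cv2.resize(p[120:310,150:390],None,fx=3.3,fy=3,interpolation=2)[:,:,::-1])
E
```

```text
hole [186.5 229.9] ctr [0.4332 0.4127] dia 0.0708 rect ((0.4335402548313141, 0.413210391998291), (0.047831784933805466, 0.0897383913397789), 19.13085174560547)
   outer ((0.43224838376045227, 0.4119282364845276), (0.06267169862985611, 0.10079964995384216), 18.99976921081543)
hole [232.1 201.5] ctr [0.5014 0.3243] dia 0.0521 rect ((0.5007860660552979, 0.3241400718688965), (0.05160488933324814, 0.052289314568042755), 49.96548080444336)
   outer ((0.5001441836357117, 0.3237531781196594), (0.07862870395183563, 0.07653086632490158), 11.79542064666748)
hole [402.6 336.2] ctr [ 0.261  -0.0338] dia 0.0263 rect ((0.2641497254371643, -0.03636547923088074), (0.021572448313236237, 0.039031967520713806), 27.0767879486084)
   outer ((0.4192267656326294, -0.12891168892383575), (0.24304138123989105, 0.376341313123703), 87.15068054199219)
hole [451.8 207.2] ctr [ 0.5292 -0.1373] dia 0.0293 rect ((0.5282505750656128, -0.13665033876895905), (0.023552976548671722, 0.03788371756672859), 4.969075679779053)
   outer ((0.4192267656326294, -0.12891168892383575), (0.24304138123989105, 0.376341313123703), 87.1
[... 1720 characters left out ...]
9766, 35.329872131347656), 63.43495178222656)
tape 0.008 19 [0.354 0.282 0.008] [0.424 0.358 0.03 ] [0.411 0.328 0.015]
tape 0.03 535 [0.353 0.282 0.03 ] [0.418 0.341 0.068] [0.383 0.309 0.059]
L 0.008 22 [0.357 0.199 0.009] [0.386 0.243 0.03 ] [0.363 0.233 0.023]
L 0.03 288 [0.358 0.206 0.03 ] [0.393 0.243 0.056] [0.375 0.225 0.035]
S 0.008 115 [0.391 0.133 0.009] [0.421 0.161 0.029] [0.403 0.15  0.025]
S 0.03 64 [0.397 0.137 0.031] [0.416 0.153 0.042] [0.406 0.146 0.037]
ring 0.008 133 [0.398 0.037 0.008] [0.447 0.085 0.023] [0.42  0.063 0.017]
cone 0.008 100 [0.345 0.079 0.008] [0.37  0.101 0.029] [0.356 0.093 0.016]
cone 0.03 17 [0.352 0.085 0.031] [0.36  0.093 0.042] [0.356 0.089 0.034]
```

View pics/c1.png

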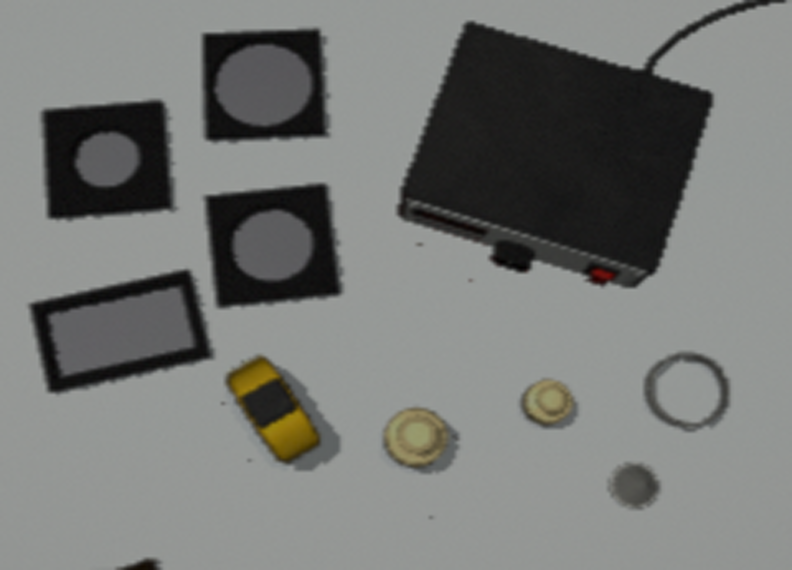

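Hole diameters (42, 52 and 64 mm) and the rectangle match their nests. The crop shows all four items and the cone clear of each other. Next: tape axis, obstacle heights, reachability, then a close look at the weights.

```bash
cat >> h.py <<'E'
NEST=dict(L=(.5005,.324),S=(.5535,.4365),R=(.618,.342),T=(.433,.4125))
def best(p,yaw):
    q0=np.array(r.get_joint_positions());o=[]
    for k in(-2,-1,0,1,2):
        y=yaw+k*np.pi
        if abs(y)>3.6: continue
        q=r.ik(p,[-np.pi/2,0,y])
        if q is not None:o.append((abs(np.array(q)-q0).max(),y,q))
    return min(o,key=lambda t:t[0]) if o else None
def above(xy,z,yaw):
    b=best([*xy,z],yaw); r.movep([*xy,z],[-np.pi/2,0,b[1]]); return b[1]
E
python3 - <<'E'
from h import *
for n in("top","side"):
  p=np.load(n+"0.npz")["p"];d=np.load(n+"0.npz")["d"];c=r.camera_params(n)
  hsv=cv2.cvtColor(p,cv2.COLOR_RGB2HSV)
  K=c["intrinsics"];V=np.linalg.inv(c["view"]);vv,uu=np.mgrid[:384,:512]
  X=np.stack([(uu-K[0,2])/K[0,0]*d,(vv-K[1,2])/K[1,1]*d,d],-1)@V[:3,:3].T+V[:3,3];X[d==0]=0
  bl=(hsv[:,:,0]>100)&(hsv[:,:,0]<130)&(hsv[:,:,1]>120)&(X[...,2]>.02)
  B=X[bl];print(n,"blue y max",B[:,1].max().round(3),"z pct",np.percentile(B[:,2],[50,99]).round(3))
  m=(X[...,2]>.1)&(X[...,1]>-.2)&(X[...,1]<.6)&(X[...,0]>.2)&(X[...,0]<.75)
  print("tall",m.sum(),X[m].min(0).round(3) if m.any() else 0,X[m].max(0).round(3) if m.any() else 0)
  if n=="top":
    t=(X[...,0]>.33)&(X[...,0]<.44)&(X[...,1]>.26)&(X[...,1]<.37)&(X[...,2]>.055)
    w=X[t][:,:2].astype(np.float32);print("tape",cv2.minAreaRect(w),w.mean(0))
for n,xy,y in[("L",(.3755,.2245),0),("S",(.406,.146),0),("R",(.4225,.061),1.16),("nL",NEST["L"],0),("nS",NEST["S"],0),("nR",NEST["R"],0),("nT",NEST["T"],.332)]:
  print(n,[ (b:=best([*xy,z],y)) and np.round([b[0],b[1],*b[2]],2).tolist() for z in(.02,.2)])
y=above((.375,.19),.26,0)
c=r.camera_params("wrist");p,d=r.camera("wrist");np.savez("w1.npz",p=p,d=d,**c)
cv2.imwrite("pics/w1.png",p[:,:,::-1]);print(r.get_time(),y,np.linalg.inv(c["view"]).round(2))
E
```

```text
top blue y max 0.552 z pct [0.088 0.145]
tall 4609 [ 0.214 -0.196  0.1  ] [0.75  0.6   0.391]
tape ((0.38431793451309204, 0.310630202293396), (0.052980951964855194, 0.029739852994680405), 37.40806198120117) [0.38412488 0.31020096]
side blue y max 1.325 z pct [0.112 0.44 ]
tall 25516 [ 0.214 -0.2    0.1  ] [0.75  0.6   0.441]
L [[0.68, 0.0, -0.87, 0.47, 0.27, 2.25, -0.28, 0.45, -0.37], [0.5, 0.0, -1.0, 0.16, 0.39, 2.07, -0.08, 0.92, -0.57]]
S [[0.69, 0.0, -0.7, 0.47, 0.3, 2.26, -0.31, 0.45, -0.15], [0.51, 0.0, -0.87, 0.15, 0.46, 2.09, -0.08, 0.92, -0.37]]
R [[1.14, 1.16, -0.39, 0.45, 0.16, 2.27, -0.17, 0.43, 1.07], [1.05, 1.16, -0.61, 0.14, 0.39, 2.09, -0.07, 0.92, 0.97]]
nL [[0.46, 0.0, -0.84, 0.64, 0.25, 1.86, -0.24, 0.67, -0.44], [0.43, 0.0, -0.92, 0.42, 0.35, 1.71, -0.17, 1.04, -0.51]]
nS [[0.47, 0.0, -0.9, 0.78, 0.26, 1.56, -0.25, 0.84, -0.54], [0.5, 0.0, -0.95, 0.6, 0.34, 1.41, -0.21, 1.16, -0.58]]
nR [[0.51, 0.0, -0.75, 0.78, 0.28, 1.56, -0.26, 0.84, -0.37], [0.46, 0.0, -0.8, 0.61, 0.36, 1.41, -0.22, 1.17, -0.4]]
nT [[0.47, 0.33, -0.97, 0.64, 0.18, 1.85, -0.17, 0.67, -0.36], [0.33, 0.33, -1.03, 0.42, 0.25, 1.7, -0.12, 1.04, -0.41]]
1.6333 0.0 [[ 1.    0.    0.    0.38]
 [ 0.   -0.95 -0.3   0.27]
 [-0.    0.3  -0.95  0.4 ]
 [ 0.    0.    0.    1.  ]]
```

View pics/w1.png

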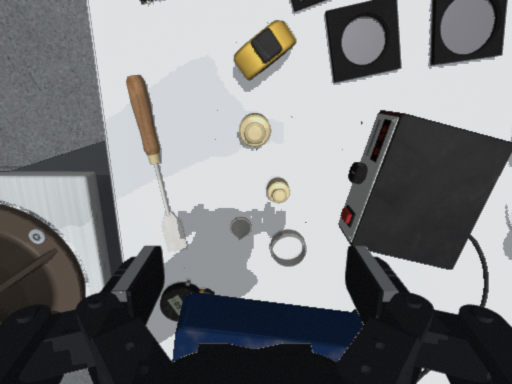

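The wrist view shows the large weight at (255,131), small at (278,191), ring (288,247), cone (240,229), tape (265,50) and the edge of the blue box at row ~300. I'll measure all of them from this view.

```bash
cat >> h.py <<'E'
def cloud(c,d):
    K=c["intrinsics"];V=np.linalg.inv(c["view"]);vv,uu=np.mgrid[:384,:512]
    X=np.stack([(uu-K[0,2])/K[0,0]*d,(vv-K[1,2])/K[1,1]*d,d],-1)@V[:3,:3].T+V[:3,3];X[d==0]=-9
    return X
def blob(X,xy,rad,z0,z1):
    m=(np.hypot(X[...,0]-xy[0],X[...,1]-xy[1])<rad)&(X[...,2]>z0)&(X[...,2]<z1)
    w=X[m]; 
    if len(w)<4: return len(w)
    (cx,cy),R=cv2.minEnclosingCircle(w[:,:2].astype(np.float32))
    return len(w),"circ",np.round([cx,cy,2*R],4),"mean",w.mean(0).round(4),"rect",cv2.minAreaRect(w[:,:2].astype(np.float32))
E
python3 - <<'E'
from h import *
f=np.load("w1.npz");X=cloud(f,f["d"])
print("Lknob",blob(X,(.3755,.2245),.03,.044,.07));print("Lbody",blob(X,(.3755,.2245),.03,.032,.044))
print("Sknob",blob(X,(.406,.146),.025,.032,.05));print("Sbody",blob(X,(.406,.146),.025,.022,.032))
print("ring",blob(X,(.4225,.061),.035,.014,.026));print("cone",blob(X,(.356,.09),.025,.01,.05))
print("tape",blob(X,(.384,.31),.05,.05,.08))
m=(X[...,0]>.3)&(X[...,0]<.55)&(X[...,1]<.02)&(X[...,1]>-.08)&(X[...,2]>.03)&(X[...,2]<.13)
w=X[m];print("box",w[:,1].max(),[ (round(float(a),2), w[abs(w[:,0]-a)<.01][:,1].max().round(3), w[abs(w[:,0]-a)<.01][:,2].max().round(3)) for a in np.arange(.32,.55,.04) if (abs(w[:,0]-a)<.01).any()])
E
```

```text
Lknob (334, 'circ', array([0.376 , 0.2239, 0.0234]), 'mean', array([0.3759, 0.2243, 0.0521]), 'rect', ((0.3758430480957031, 0.224288672208786), (0.021354155614972115, 0.02238514833152294), 0.546686053276062))
Lbody (467, 'circ', array([0.3761, 0.2239, 0.0378]), 'mean', array([0.3758, 0.226 , 0.0347]), 'rect', ((0.37585926055908203, 0.22390244901180267), (0.03612774610519409, 0.03639926761388779), 89.7970962524414))
Sknob (157, 'circ', array([0.407 , 0.1451, 0.0182]), 'mean', array([0.4068, 0.146 , 0.038 ]), 'rect', ((0.4070872664451599, 0.1452580690383911), (0.0161997489631176, 0.01704350672662258), 0.12557242810726166))
Sbody (228, 'circ', array([0.4068, 0.1454, 0.029 ]), 'mean', array([0.4058, 0.1491, 0.0256]), 'rect', ((0.4067969024181366, 0.1457238793373108), (0.02690500020980835, 0.027626145631074905), 0.9243152141571045))
ring (276, 'circ', array([0.4234, 0.0597, 0.0502]), 'mean', array([0.423 , 0.0624, 0.0179]), 'rect', ((0.4229066073894501, 0.060336291790008545), (0.04791843518614769, 0.04784529283642769), 58.7756233215332))
cone (213, 'circ', array([0.3573, 0.0891, 0.0235]), 'mean', array([0.3576, 0.092 , 0.0216]), 'rect', ((0.3574242889881134, 0.09120059013366699), (0.015544267371296883, 0.02322063036262989), 85.30189514160156))
tape (1782, 'circ', array([0.3851, 0.309 , 0.0621]), 'mean', array([0.3845, 0.3091, 0.0605]), 'rect', ((0.3845651149749756, 0.3096993863582611), (0.05933879688382149, 0.030096128582954407), 37.0303955078125))
box -0.005067625628932482 [(0.32, np.float64(-0.007), np.float64(0.09)), (0.36, np.float64(-0.013), np.float64(0.09)), (0.4, np.float64(-0.018), np.float64(0.09)), (0.44, np.float64(-0.024), np.float64(0.09)), (0.48, np.float64(-0.03), np.float64(0.09)), (0.52, np.float64(-0.036), np.float64(0.067))]
```

```bash
cat >> h.py <<'E'
Z=.17
def pick(xy,yaw,h,force,op=.085):
    y=above(xy,Z,yaw); r.grip(op); r.move_linear([*xy,h+.03],vel=.25)
    hit=r.move_linear([*xy,h],vel=.08,max_force=10); r.grip(0,force)
    print("pick hit",hit,"z",round(r.get_eef_pos()[2],4),"width",round(r.get_grip_width(),4))
    r.move_linear([*xy,Z],vel=.2); print(" lifted width",round(r.get_grip_width(),4),"F",np.round(r.get_wrist_force(),1))
    return y
def place(xy,yaw,h,op):
    y=above(xy,Z,yaw); r.move_linear([*xy,h+.025],vel=.2); r.pause(.2)
    hit=r.move_linear([*xy,h+.003],vel=.03,max_force=8)
    print("place hit",hit,"pos",np.round(r.get_eef_pos(),4),"width",round(r.get_grip_width(),4),"F",np.round(r.get_wrist_force(),1))
    r.pause(.2); r.grip(op); r.move_linear([*xy,Z],vel=.2); return y
def look(xy,z,yaw,name):
    above(xy,z,yaw);r.pause(.2);c=r.camera_params("wrist");p,d=r.camera("wrist");np.savez(name+".npz",p=p,d=d,**c)
    cv2.imwrite(f"pics/{name}.png",p[:,:,::-1]);print("t",r.get_time());return c,p,d
E
python3 - <<'E'
from h import *
pick((.376,.224),0,.012,60)
place(NEST["L"],0,.012,.062)
c,p,d=look((.52,.29),.24,0,"w2")
X=cloud(c,d)
print("Lknob",blob(X,NEST["L"],.03,.047,.07));print("Lbody",blob(X,NEST["L"],.03,.034,.047))
E
```

```text
pick hit False z 0.0126 width 0.0346
 lifted width 0.0342 F [-0.2  0.3 -5.1]
place hit True pos [0.5001 0.3238 0.0157] width 0.0344 F [-0.9 -1.2  6.5]
t 9.5167
Lknob (392, 'circ', array([0.5009, 0.3233, 0.0234]), 'mean', array([0.5012, 0.3239, 0.055 ]), 'rect', ((0.5012834072113037, 0.3235427439212799), (0.022055834531784058, 0.02199200913310051), 89.200927734375))
Lbody (549, 'circ', array([0.501 , 0.3235, 0.0381]), 'mean', array([0.5017, 0.3258, 0.0375]), 'rect', ((0.5008662939071655, 0.3237699866294861), (0.03747249022126198, 0.03694193810224533), 45.93003463745117))
```

View pics/w2.png

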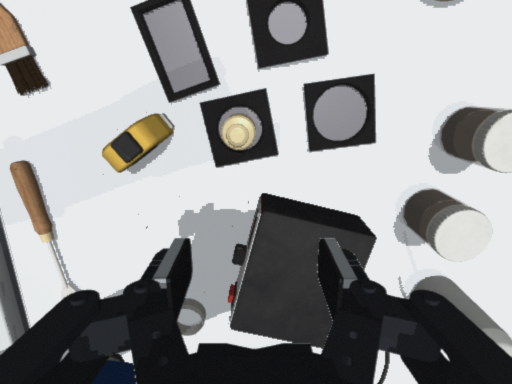

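The large weight stands in its nest: pixel (239,131), knob top at 55 mm = 3 + 52, upright. I'll refine the other nest centres from this view, then place the small weight and the ring.

```bash
python3 - <<'E'
from h import *
f=np.load("w2.npz");p=f["p"]
dark=(p.max(2)<60).astype(np.uint8)
cs,h=cv2.findContours(dark,cv2.RETR_CCOMP,cv2.CHAIN_APPROX_NONE);N={}
for i,k in enumerate(cs):
    if h[0][i][3]>=0 and cv2.contourArea(k)>600:
        w=np.array([ray(f,q[0],.004)[:2] for q in k],np.float32);m=cv2.moments(w);c=(m['m10']/m['m00'],m['m01']/m['m00'])
        for n in "SRT":
            if np.hypot(*np.subtract(c,NEST[n]))<.012: N[n]=c;print(n,np.round(c,4),"dia",2*np.sqrt(m['m00']/np.pi),cv2.minAreaRect(w)[1:])
tgt={n:tuple((np.array(NEST[n])+np.array(N.get(n,NEST[n])))/2) for n in "SRT"};print(tgt)
pick((.407,.1455),0,.008,40)
place(tgt["S"],0,.008,.055)
pick((.4232,.060),1.0,.007,35)
place(tgt["R"],1.0,.007,.068)
c,p,d=look((.55,.30),.24,0,"w3")
X=cloud(c,d)
print("Sknob",blob(X,NEST["S"],.03,.035,.07));print("Sbody",blob(X,NEST["S"],.025,.022,.035))
print("ring",blob(X,NEST["R"],.035,.017,.04))
E
```

```text
R [0.6186 0.3421] dia 0.06492060612636028 ((0.06455674767494202, 0.06469819694757462), 47.897308349609375)
S [0.5538 0.4371] dia 0.043194475625645094 ((0.043507810682058334, 0.04292125627398491), 0.8316757082939148)
{'S': (np.float64(0.5536375232902344), np.float64(0.4368058661440334)), 'R': (np.float64(0.6182918477159112), np.float64(0.3420390662869649)), 'T': (np.float64(0.433), np.float64(0.4125))}
pick hit False z 0.0084 width 0.0267
 lifted width 0.0262 F [-0.4  0.4 -1.9]
place hit True pos [0.5532 0.4366 0.0115] width 0.0265 F [ 0.3 -0.1  7. ]
pick hit False z 0.0077 width 0.0477
 lifted width 0.0472 F [-0.2  0.4 -1.5]
place hit True pos [0.6179 0.3419 0.0109] width 0.0474 F [-0.6 -0.2  6.3]
t 28.025
Sknob (281, 'circ', array([0.5538, 0.4359, 0.0179]), 'mean', array([0.5538, 0.4356, 0.0412]), 'rect', ((0.5534911155700684, 0.43561244010925293), (0.016825774684548378, 0.017197899520397186), 1.0448156595230103))
Sbody (420, 'circ', array([0.5538, 0.4359, 0.0293]), 'mean', array([0.5537, 0.4341, 0.0283]), 'rect', ((0.553585410118103, 0.4359893202781677), (0.027904903516173363, 0.028822116553783417), 0.815322995185852))
ring (314, 'circ', array([0.6184, 0.3423, 0.0502]), 'mean', array([0.6172, 0.3434, 0.0211]), 'rect', ((0.6182071566581726, 0.34208038449287415), (0.04929519444704056, 0.04835575819015503), 0.3984431028366089))
```

View pics/w3.png

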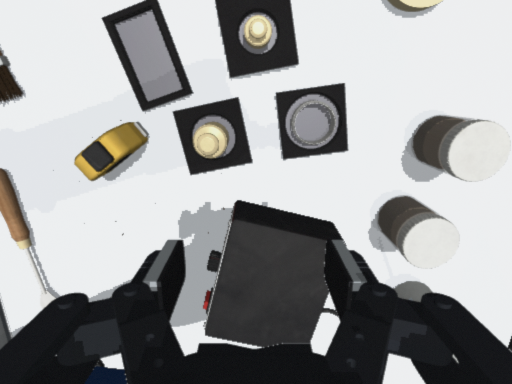

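The small weight (258,32), large weight (212,140) and ring (312,121) all sit in their cut-outs at the right heights. Next, a close look at the tape and its nest.

```bash
python3 - <<'E'
from h import *
c,p,d=look((.41,.27),.24,.33,"w4")
X=cloud(c,d);print("tape",blob(X,(.3845,.309),.05,.045,.08));print("low",blob(X,(.3845,.309),.055,.012,.08))
dark=(p.max(2)<60).astype(np.uint8)
cs,h=cv2.findContours(dark,cv2.RETR_CCOMP,cv2.CHAIN_APPROX_NONE)
for i,k in enumerate(cs):
    if h[0][i][3]>=0 and cv2.contourArea(k)>600:
        w=np.array([ray(c,q[0],.004)[:2] for q in k],np.float32);print(cv2.minAreaRect(w))
E
```

```text
t 28.9
tape (1754, 'circ', array([0.3853, 0.3099, 0.0659]), 'mean', array([0.3852, 0.3114, 0.0597]), 'rect', ((0.38465484976768494, 0.310350239276886), (0.06259309500455856, 0.030812088400125504), 36.96269226074219))
low (1943, 'circ', array([0.3884, 0.3117, 0.0724]), 'mean', array([0.3868, 0.3131, 0.0572]), 'rect', ((0.38790079951286316, 0.3129168152809143), (0.07086680084466934, 0.031010020524263382), 36.96269607543945))
((0.6205638647079468, 0.3412025272846222), (0.06423002481460571, 0.06739869713783264), 55.41412353515625)
((0.5038634538650513, 0.32365673780441284), (0.05173381417989731, 0.05794338509440422), 67.00779724121094)
((0.556329071521759, 0.4389634132385254), (0.043692562729120255, 0.04607819393277168), 70.76060485839844)
```

View pics/w4.png

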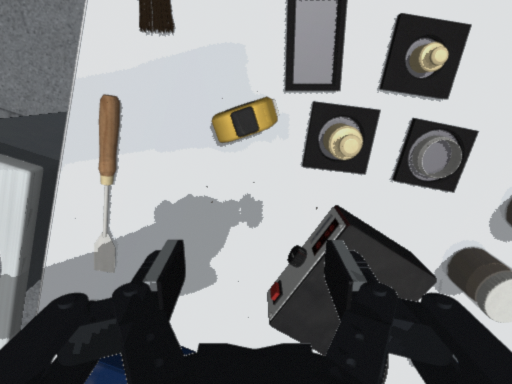

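The tape (245,120) and its empty nest (316,40) are clear. The tape's full extent, 71 x 31 mm, gives its centre at (.388,.313). I'll pick it, lower it, and let go only if the height shows it has reached the floor.

```bash
python3 - <<'E'
from h import *
xy=(.3876,.3127)
print(pick(xy,np.deg2rad(37-90),.020,45))
n=NEST["T"]; y=above(n,Z,np.deg2rad(19.1)); r.move_linear([*n,.045],vel=.2); r.pause(.2)
hit=r.move_linear([*n,.0235],vel=.03,max_force=8)
print(hit,y,np.round(r.get_eef_pos(),4),r.get_grip_width(),np.round(r.get_wrist_force(),1),r.get_time())
p,d=r.camera("top");cv2.imwrite("pics/t5.png",cv2.resize(p[130:290,110:290],None,fx=4,fy=3.7)[:,:,::-1])
E
```

```text
pick hit False z 0.0203 width 0.0296
 lifted width 0.0293 F [-0.4 -0.2 -1.4]
-0.9250245035569946
True 0.33335788713091696 [0.4327 0.4122 0.0234] 0.02934700453330024 [-0.8 -0.4  5.9] 35.6
```

View pics/t5.png

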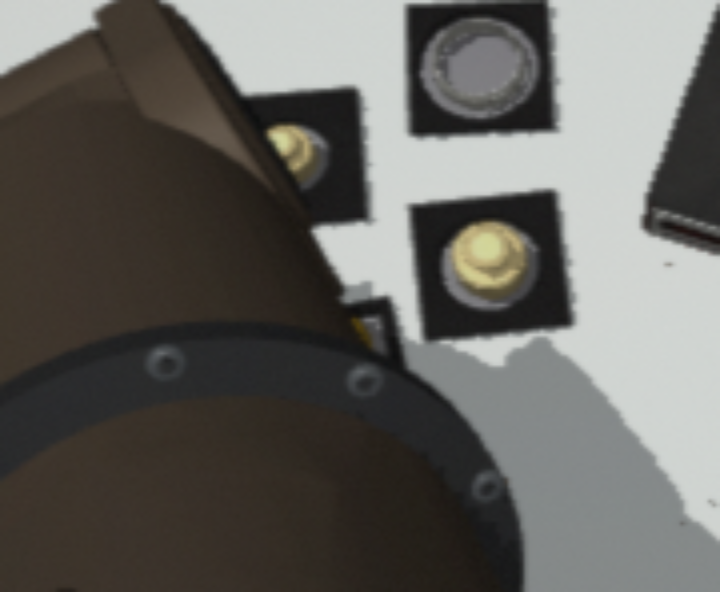

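The arm hides most of the tape in this view, with only its corner visible inside the nest at (365,330). Contact came at the floor height: TCP 23.4 mm against 20.3 + 3 at the pick. I'll release and check.

```bash
python3 - <<'E'
from h import *
n=NEST["T"]; r.grip(.055); r.move_linear([*n,Z],vel=.2)
c,p,d=look((.45,.37),.26,.33,"w6")
X=cloud(c,d)
print("tape hi",blob(X,n,.05,.05,.09));print("full",blob(X,n,.055,.016,.09))
m=(np.hypot(X[...,0]-n[0],X[...,1]-n[1])<.02);print("tape top z pct",np.percentile(X[m][:,2],[50,90,99]))
print("Lknob",blob(X,NEST["L"],.03,.047,.07)[:5]);print("Sknob",blob(X,NEST["S"],.025,.035,.07)[:5]);print("ring",blob(X,NEST["R"],.035,.017,.04)[:5])
r.movep([.30,.50,.24],[-np.pi/2,0,1.15]) 
c=r.camera_params("top");p,d=r.camera("top");X=cloud(c,d);print("cone",blob(X,(.356,.09),.03,.008,.05)[:5])
ps,_=r.camera("side");cv2.imwrite("pics/f.png",np.hstack([cv2.resize(p[110:310,150:390],(400,333)),cv2.resize(ps[130:310,150:340],(400,333))])[:,:,::-1]);print(r.get_time(),r.get_wrist_force())
E
```

```text
t 37.6333
tape hi (1549, 'circ', array([0.4356, 0.408 , 0.065 ]), 'mean', array([0.4346, 0.4097, 0.063 ]), 'rect', ((0.43573641777038574, 0.4076946973800659), (0.03060987964272499, 0.061106450855731964), 18.681501388549805))
full (1718, 'circ', array([0.4346, 0.4106, 0.0718]), 'mean', array([0.4337, 0.4123, 0.0607]), 'rect', ((0.4346945285797119, 0.4104249179363251), (0.030880041420459747, 0.06752702593803406), 19.325756072998047))
tape top z pct [0.06719509 0.06914384 0.07014548]
Lknob (289, 'circ', array([0.501 , 0.3235, 0.0235]), 'mean', array([0.5003, 0.3248, 0.0547]))
Sknob (192, 'circ', array([0.5539, 0.4365, 0.0182]), 'mean', array([0.553 , 0.4362, 0.041 ]))
ring (322, 'circ', array([0.6179, 0.3425, 0.0503]), 'mean', array([0.6154, 0.3439, 0.0209]))
cone (113, 'circ', array([0.3563, 0.0895, 0.0243]), 'mean', array([0.3557, 0.0912, 0.0197]))
38.55 [-0.38123841 -0.05663302 -0.84315893]
```

View pics/w6.png

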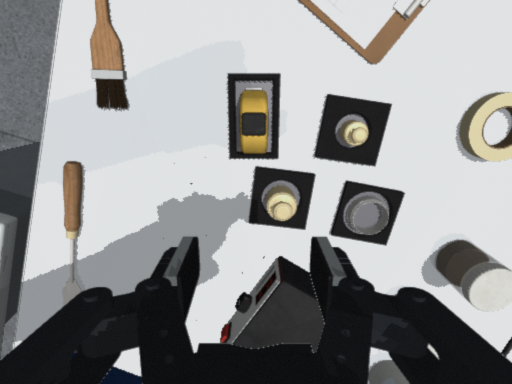

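View pics/f.png

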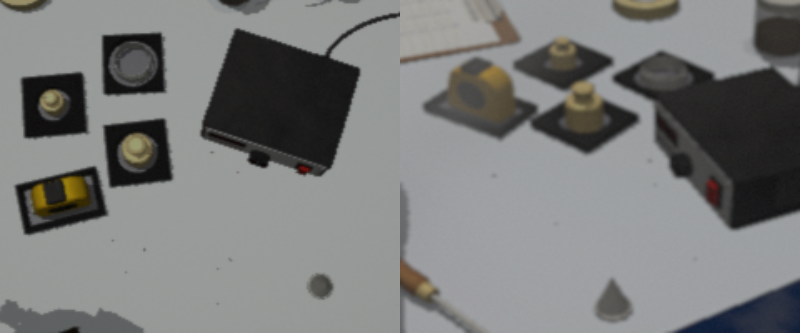

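Everything is seated: the tape's top reads about 69 mm (3 + 66), its angle is 19° like the nest, and the cone is where it was. I'll hand in.

```bash
python3 -c "
from station import r
r.close_job()"
```

```text
the job is handed in; nothing more can be done
```

I placed the large weight, small weight, ring and tape in that order, each in its matching nest and let go. I handed the job in at about 38.6 s, with the arm clear of everything.

- **Heights:** the large weight's knob top reads 55 mm, the small weight's 41 mm and the tape's top about 69 mm, as expected for items standing on the floor of their cut-outs. The ring's rim averaged 21 mm; I expected 23 mm for the very top, and that average includes lower points.
- **Positions:** the two weights and the ring are within about 1 mm of their cut-out centres. The tape is within about 3 mm and at the nest's angle (19°). Its measured length came out 4.5 mm short because one low end was partly hidden.
- **Cone:** it still stands where it was, within measuring error (about 1 mm).

No check failed. Each lowering ended in light contact of 6–7 N at floor height.

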